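# Put the shop goods back on their own stands

### The job

The three goods on the shop's display stands have been mixed up: put each on the middle of the stand of its own shape, the round candle jar on the round stand, the square tea caddy on the square stand and the oblong desk clock on the oblong stand, with the caddy and the clock squared up to the edges of their stands (the clock may face either way). On the way, stand one of them on the empty cork mat, near its middle, and let go of it there to free a stand. Set everything down gently and upright without dropping it, and do not disturb the vase, the candle holder and the bowl that stand between.

Things in the scene. Friction and masses are not known exactly. Their poses are not given: they have to be found in the camera images.
- jar_mid (a point): Scented-candle jar: round white ceramic, 56 mm diameter, 68 mm tall in all, with a flat dark wooden lid (55 mm diameter) fixed on. Point: its centre, half-way up (34 mm above its underside); z up. About 0.15 to 0.3 kg. At the start it stands, roughly centred, on the square stand.
- caddy_mid (a point): Tea caddy: square tin of bare metal, 50 x 50 mm, 60 mm tall to its flat lid, which is fixed on and has a small dark ball knob (12 mm wide) in its middle, reaching 73 mm. Point: its centre, 30 mm above its underside; x and y square to its sides, z up. About 0.15 to 0.3 kg. At the start it stands, roughly centred, on the oblong stand.
- clock_mid (a point): Desk clock: oblong block of light wood, 92 mm long (its y) x 44 mm thick (its x) x 58 mm tall, with a thin brass plate 3 mm high on top and a white dial on one long side (-x), flush with the wood. Point: centre of the block, 29 mm above its underside; z up. About 0.17 to 0.35 kg. At the start it stands, roughly centred and at any angle, on the round stand.
- round_stand_top (a point): Round display stand: fixed wooden disc, 116 mm diameter, 14 mm high. Point: centre of its flat top, 14 mm above the table; z up.
- square_stand_top (a point): Square display stand: fixed wooden slab, 90 x 90 mm, 14 mm high. Point: centre of its flat top, 14 mm above the table; x and y square to its sides, z up.
- oblong_stand_top (a point): Oblong display stand: fixed wooden slab, 124 mm long (its y) x 76 mm wide (its x), 14 mm high. Point: centre of its flat top, 14 mm above the table; z up.
- cork_mat_top (a point): Parking mat: fixed hexagonal cork mat, 95 mm across its flats, 4 mm thick, empty at the start. Point: centre of its top, 4 mm above the table; z up.
- vase_mid (a point): Bystander: loose small terracotta vase, round, 46 mm at its widest, 60 mm tall. Point: half-way up, on its axis.
- candle_holder_mid (a point): Bystander: loose dark metal candle holder, foot 52 mm diameter, with a white candle stub, 62 mm tall. Point: on its axis, 30 mm up.
- bowl_mid (a point): Bystander: loose small blue bowl, 54 mm diameter at the rim, 30 mm tall. Point: on its axis, 15 mm up.
Mind the look-alikes: they are no part of the job. Leave any red look-alike of the part that bears clock_mid alone. What is shaped like the part that bears round_stand_top but white is not meant.

How it is judged:
By the outcome, as a careful person would: the job done as asked, in the order asked, and still so for the second after the job is handed in, with the robot touching nothing.
It also fails if it takes over 123 s, if anything falls off the work surface, if the arm or the gripper's body presses on something with over 40 N, if the wrist force passes 120 N, or if a joint passes its speed limit or range.

### The arm

A 6-joint arm with a two-finger parallel gripper is mounted at the origin on the work surface. World frame = base frame: x ahead of the robot, y to its left, z up, the work surface at z = 0. Lengths are in m, angles in degrees, forces in N, time in s.
With the tool pointing down it reaches from about 0.35 to 0.95 m from the base axis. Payload 17.4 kg.
Tool frame: the origin (TCP) lies at the very end of the fingers, on their centre line; the grasp point (between the pads) lies 19 mm behind it; z points along the fingers, y is the line along which they close (so a half turn about z gives the same grasp; the last joint's range is limited). The gripper opens to 93 mm and grips with 3 to 60 N. Pads are 15 mm wide; open, the fingers measure 128 mm over their backs; the gripper's body (75 mm by 188 mm) begins 65 mm behind the grasp point.
Start: joints at [-76.249, 6.646, 82.598, -0, 90.757, -2.166], TCP at [0.185, -0.649, 0.219] pointing down, gripper open.
Joint ranges: [-162.19, 162.19], [-47.58, 125.68], [4.15, 143.07], [-65.23, 245.23], [0.69, 171.88], [-170.13, 170.13]. Speed limits (degrees/s): [108.29, 108.29, 127.2, 180, 180, 180].

### API

Orientations are given as [roll, pitch, yaw] about the fixed x, y, z axes, in that order (R = Rz(yaw) Ry(pitch) Rx(roll)).
In Python, from cell import env gives the robot as it stands. Calls block until the motion is done:
- env.goto(position, orientation): joint-space move of the TCP to a pose.
- env.move_l(position, orientation=None, v=0.15): straight line of the TCP; orientation=None keeps the orientation; v is the mean speed in m/s.
- env.set_joints(angles): joint-space move.
- env.open() and env.clamp(): open the fingers fully, or close them until they stop; the grip force is fixed at half the most.
- env.hold(seconds).
- env.inverse_kinematics(position, orientation): joint angles nearest the present ones, or None.
- env.get_image(name): name is "scene" or "top" or "wrist"; returns a dict with "frame" (384x512x3 uint8, blue, green, red), "camera_matrix" (3x3 intrinsics, pixels), "T" (4x4, takes a point from camera to world coordinates). Camera axes: x right, y down, z forward; pixel columns grow to the right and rows downward; lengths in m; the calibration is good to about 2 mm. A picture is of the moment at which its call begins. There is no depth.
A pose or a line that the arm cannot do raises env.Unreachable and nothing moves.
- env.sign_off(): hands the job in; it is judged then, once.
Trained networks look in the newest picture that a camera, given by its name, has taken for a name from the list of things; names that differ only in an ending like _2 or _b are one class to them, and where a whole thing is asked for, a point or a joint stands for the part that bears it (a point fixed in the world has none). Each returns a list of dicts, best first, with "score" (0 to 1); they miss things now and then, are a little off and sometimes report something else, mostly with a low value. They report only what shows in the picture. A call takes as long as a camera call. They do not tell look-alikes from the thing itself.
- env.masks_of(camera, target): "region" (384x512 bool, what is visible of it) and "extent" ([left, top, right, bottom] in pixels, round what is visible of it).
Readings, each from a call of its own:
- env.current_clock(): time.
- env.current_q(): joint angles.
- env.current_dq(): joint speeds.
- env.current_effort(): joint torques, N m.
- env.current_position(): TCP position.
- env.current_orientation(): TCP orientation.
- env.current_wrist_force(): force on the tool from outside, world axes, zero at the start.
- env.current_moment(): the same for the moment, N m.
- env.current_grip_width(): finger opening in m.
- env.current_gripper_force(): force on a finger pad.
Only numpy, scipy, OpenCV 4.12 (cv2) and the standard library are available. Lean on these libraries where they do the work, as an engineer would, in place of code of your own. Each camera call takes 0.05 s, during which the arm holds its last target. There are 200 camera calls.

## Working session

There is one attempt and no reset: what is moved stays moved. The work goes in short steps, each a Python script; the robot and the scene stay as the last script left them, time stands still between calls to the robot, and variables do not carry over. Pictures are saved under pics/ and viewed, at most 14 in all, crops included, and the job is handed in when it is done.

```bash
ls; mkdir -p pics; python3 - <<'E'
from cell import env
import cv2
for n in ("top","scene"):
    im=env.get_image(n); cv2.imwrite(f"pics/{n}0.png",im["frame"]); print(n,im["camera_matrix"].round(1).tolist(),im["T"].round(3).tolist())
    for t in "jar_mid caddy_mid clock_mid round_stand_top square_stand_top oblong_stand_top cork_mat_top vase_mid candle_holder_mid bowl_mid".split():
        print(t,[(round(d["score"],2),[int(v) for v in d["extent"]]) for d in env.masks_of(n,t)][:4])
print(env.current_clock(), env.current_orientation())
E
```

```text
pics
top [[401.8, 0.0, 270.4], [0.0, 401.8, 183.3], [0.0, 0.0, 1.0]] [[0.016, -0.999, 0.046, 0.449], [-1.0, -0.016, 0.001, -0.009], [-0.0, -0.046, -0.999, 1.008], [0.0, 0.0, 0.0, 1.0]]
jar_mid [(0.92, [313, 110, 336, 138]), (0.45, [173, 197, 191, 218])]
caddy_mid [(0.63, [378, 204, 409, 232])]
clock_mid [(0.63, [236, 168, 261, 205])]
round_stand_top [(0.78, [223, 163, 268, 209]), (0.67, [281, 223, 329, 272])]
square_stand_top [(0.65, [296, 105, 344, 154])]
oblong_stand_top [(0.94, [361, 191, 417, 243])]
cork_mat_top [(0.79, [153, 116, 193, 155])]
vase_mid [(0.65, [242, 107, 259, 127])]
candle_holder_mid [(0.9, [173, 197, 194, 220]), (0.34, [379, 205, 408, 231])]
bowl_mid [(0.89, [308, 172, 330, 195])]
scene [[483.1, 0.0, 256.0], [0.0, 483.1, 190.7], [0.0, 0.0, 1.0]] [[-0.351, 0.585, -0.731, 1.329], [0.936, 0.217, -0.276, 0.295], [-0.003, -0.781, -0.624, 0.762], [0.0, 0.0, 0.0, 1.0]]
jar_mid [(0.7, [176, 195, 206, 236])]
caddy_mid [(0.62, [154, 138, 182, 168])]
clock_mid [(0.79, [308, 151, 346, 187]), (0.63, [268, 175, 303, 220])]
round_stand_top [(0.98, [261, 199, 307, 229]), (0.84, [230, 149, 272, 177])]
square_stand_top [(0.64, [175, 215, 212, 247])]
oblong_stand_top [(0.68, [149, 156, 196, 182])]
cork_mat_top [(0.57, [332, 249, 381, 287])]
vase_mid [(0.91, [245, 236, 270, 268])]
candle_holder_mid [(0.62, [346, 190, 373, 219])]
bowl_mid [(0.61, [207, 182, 229, 202])]
1.1 [-1.79997551e+02  7.21085457e-04  1.59163664e+01]
```

```bash
python3 - <<'E'
import cv2
a=cv2.imread("pics/top0.png")[90:290,130:440]
cv2.imwrite("pics/topc.png",cv2.resize(a,None,fx=2.55,fy=2.55,interpolation=cv2.INTER_CUBIC))
E
```

```text
(no output)
```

View pics/topc.png

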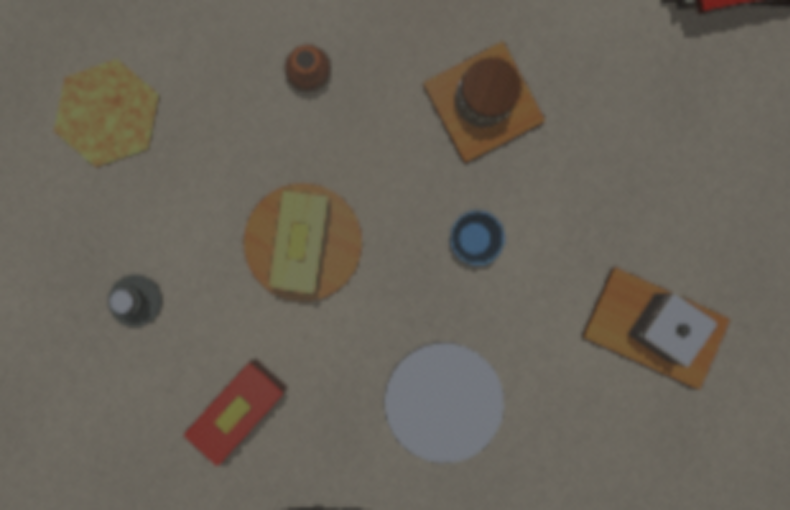

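View pics/scene0.png

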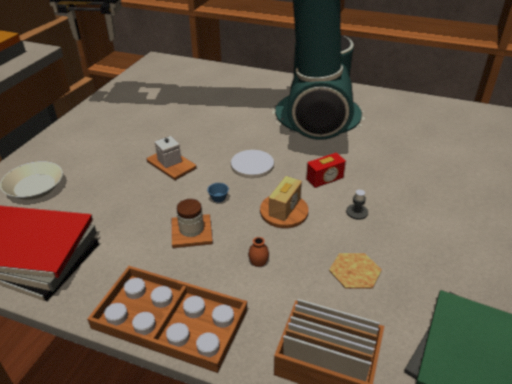

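The candidates in the top view are:
- **Clock:** natural wood at (248,186), or the red one at (222,252). I choose the wood one.
- **Round stand:** orange wood at (248,185), or the white disc at (304,248). I choose the orange one.
- **Jar:** (324,124). The second hit at (182,208) is the candle holder.
- **Caddy:** (395,218).

Plan: jar to mat, caddy to square stand, clock to oblong stand, jar to round stand. I'll start with rough positions and the wrist camera geometry.

```bash
cat > h.py <<'E'
from cell import env
import cv2, numpy as np
def ground(im,px,z):
    K,T=im["camera_matrix"],im["T"]
    px=np.atleast_2d(np.asarray(px,float)); d=np.c_[px,np.ones(len(px))]@np.linalg.inv(K).T@T[:3,:3].T
    o=T[:3,3]; return (o+d*((z-o[2])/d[:,2])[:,None])[:,:2]
def proj(im,P):
    P=np.atleast_2d(P); c=(P-im["T"][:3,3])@im["T"][:3,:3]; p=c@im["camera_matrix"].T
    return p[:,:2]/p[:,2:]
E
python3 - <<'E'
from h import *
im=env.get_image("top")
for n,p,z in [("jar",(326,124),.08),("sq",(320,130),.014),("caddy",(396,219),.074),("obl",(388,219),.014),("clock",(247.5,185),.072),("round",(248.7,185.5),.014),("mat",(172,135),.004),("vase",(250.5,117),.05),("holder",(183,208),.01),("bowl",(317,183.5),.02),("red",(222,252),.058),("white",(304,248),.014)]:
    g=ground(im,p,z)[0]; print(n,g.round(3),round(float(np.hypot(*g)),3))
w=env.get_image("wrist"); cv2.imwrite("pics/w0.png",w["frame"])
from scipy.spatial.transform import Rotation as R
Rt=R.from_euler("xyz",env.current_orientation(),degrees=True).as_matrix()
print("cam in tool",(Rt.T@(w["T"][:3,3]-env.current_position())).round(3),"\n",(Rt.T@w["T"][:3,:3]).round(2)); print(w["camera_matrix"].round(1))
E
```

```text
jar [ 0.633 -0.135] 0.647
sq [ 0.63 -0.13] 0.643
caddy [ 0.414 -0.301] 0.512
obl [ 0.412 -0.3  ] 0.509
clock [0.488 0.045] 0.49
round [0.489 0.046] 0.491
mat [0.614 0.241] 0.659
vase [0.653 0.042] 0.654
holder [0.431 0.208] 0.478
bowl [ 0.496 -0.123] 0.511
red [0.33  0.103] 0.346
white [ 0.337 -0.093] 0.35
cam in tool [ 0.069  0.    -0.167] 
 [[ 0.   -0.97 -0.25]
 [ 1.    0.    0.  ]
 [-0.   -0.25  0.97]]
[[309.4   0.  254.8]
 [  0.  309.4 188.7]
 [  0.    0.    1. ]]
```

```bash
python3 - <<'E'
from h import *
import pickle
out={}
for n,(x,y) in dict(obl=(.412,-.3),sq=(.63,-.13),round=(.489,.046),mat=(.614,.241)).items():
    env.goto([x+.027,y,.24],[180,0,0]); env.hold(.3)
    im=env.get_image("wrist"); q={"obl":["caddy_mid","oblong_stand_top"],"sq":["jar_mid","square_stand_top"],"round":["clock_mid","round_stand_top"],"mat":["cork_mat_top"]}[n]
    im["m"]={t:env.masks_of("wrist",t) for t in q}
    for t in q: print(t,[(round(d["score"],2),[int(v) for v in d["extent"]]) for d in im["m"][t]][:3])
    out[n]=im; print(n,env.current_clock())
pickle.dump(out,open("s.pkl","wb"))
v=[]
for n,im in out.items():
    f=im["frame"].copy()
    for i,(t,m) in enumerate(im["m"].items()):
        if m:
            c,_=cv2.findContours(m[0]["region"].astype(np.uint8),cv2.RETR_EXTERNAL,cv2.CHAIN_APPROX_NONE); cv2.drawContours(f,c,-1,[(255,0,255),(0,255,0)][i],1)
    v.append(f[40:340,60:460])
cv2.imwrite("pics/sites.png",np.vstack([np.hstack(v[:2]),np.hstack(v[2:])]))
E
```

```text
caddy_mid [(0.62, [231, 159, 284, 222])]
oblong_stand_top [(0.73, [201, 137, 308, 224])]
obl 3.2417
jar_mid [(0.79, [228, 164, 276, 219]), (0.67, [316, 302, 368, 338])]
square_stand_top [(0.89, [206, 135, 299, 227])]
sq 4.7667
clock_mid [(0.8, [230, 147, 280, 233]), (0.74, [176, 261, 235, 342])]
round_stand_top []
round 6.1167
cork_mat_top [(0.71, [214, 141, 294, 218])]
mat 7.4417
```

View pics/sites.png

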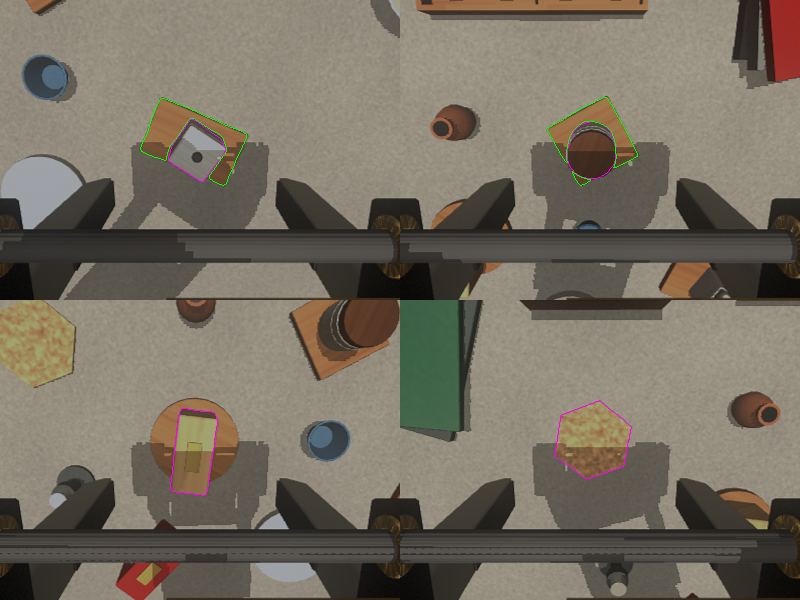

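The overlay masks fit the caddy, jar, clock, both slab stands and the mat. In the round stand's view (lower left) the natural-wood clock was picked and the red one at about (205,300) was left out. The round stand itself was missed. Next I fit prism models to the masks.

```bash
cat >> h.py <<'E'
from scipy.optimize import minimize
def box(lx,ly,h): return np.array([(sx*lx/2,sy*ly/2,z) for sx in(-1,1) for sy in(-1,1) for z in(0,h)])
def cyl(d,h,n=48):
    a=np.arange(n)*2*np.pi/n; return np.vstack([np.c_[d/2*np.cos(a),d/2*np.sin(a),0*a+z] for z in (0,h)])
MOD={"jar_mid":(cyl(.056,.068),.014),"caddy_mid":(box(.05,.05,.06),.014),"clock_mid":(box(.044,.092,.058),.014),
 "round_stand_top":(cyl(.116,.014),0),"square_stand_top":(box(.09,.09,.014),0),"oblong_stand_top":(box(.076,.124,.014),0),"cork_mat_top":(cyl(.095/np.cos(np.pi/6),.004,6),0)}
S=3
def fit(im,name,mask,x0,ignore=None,z0=None,yaws=(0,30,60,90,120,150)):
    """pose (x,y,yaw deg) whose model silhouette best matches the mask; returns pose and IoU"""
    M,z=MOD[name]; z=z if z0 is None else z0
    up=lambda m:cv2.resize(m.astype(np.float32),None,fx=S,fy=S,interpolation=cv2.INTER_LINEAR)
    m=up(mask)>.5; ok=np.ones_like(m) if ignore is None else ~(up(ignore)>.5)
    def cost(p):
        a=np.radians(p[2]*1e3); c,s=np.cos(a),np.sin(a)
        P=M@np.array([[c,s,0],[-s,c,0],[0,0,1]])+[p[0],p[1],z]
        h=cv2.convexHull(((proj(im,P)+.5)*S-.5).astype(np.float32))
        r=np.zeros(m.shape,np.uint8); cv2.fillPoly(r,[np.round(h*16).astype(np.int32)],1,shift=4); r=r>0
        return 1-(r&m&ok).sum()/((r|m)&ok).sum()
    best=None
    for y in yaws:
        s=np.array([*x0,y/1e3]); sim=[s,s+[.008,0,0],s+[0,.008,0],s+[0,0,.02]]
        o=minimize(cost,s,method="Nelder-Mead",options=dict(initial_simplex=sim,xatol=1e-5,fatol=1e-5,maxiter=150))
        if best is None or o.fun<best.fun: best=o
    return np.array([best.x[0],best.x[1],best.x[2]*1e3]),1-best.fun
E
python3 - <<'E'
from h import *
import pickle
o=pickle.load(open("s.pkl","rb"))
d=lambda m,k=5:cv2.dilate(m.astype(np.uint8),np.ones((k,k)))>0
def f(s,t,x0,occ=None,yaws=(0,30,60,90,120,150),mask=None):
    im=o[s]; m=im["m"][t][0]["region"] if mask is None else mask
    ig=None if occ is None else d(im["m"][occ][0]["region"])
    p,i=fit(im,t,m,x0,ig,yaws=yaws); print(t,p[:2].round(4),p[2].round(1),"IoU",round(i,3))
f("obl","caddy_mid",(.414,-.301),yaws=(0,30,60)); f("obl","oblong_stand_top",(.412,-.3),"caddy_mid")
f("sq","jar_mid",(.633,-.135),yaws=(0,)); f("sq","square_stand_top",(.63,-.13),"jar_mid",(0,30,60))
f("round","clock_mid",(.488,.045)); f("mat","cork_mat_top",(.614,.241),None,(0,20,40))
im=o["round"]; hsv=cv2.cvtColor(im["frame"],cv2.COLOR_BGR2HSV)
c=np.zeros(hsv.shape[:2],np.uint8); px=proj(im,[.489,.046,.014])[0]; cv2.circle(c,tuple(int(v) for v in px),52,1,-1)
m=((hsv[...,1]>95)&(hsv[...,0]<17)&(c>0)).astype(np.uint8); n,l,st,_=cv2.connectedComponentsWithStats(m); print(st[:,4])
m=cv2.morphologyEx(m,cv2.MORPH_OPEN,np.ones((3,3)))>0
f("round","round_stand_top",(.489,.046),"clock_mid",(0,),m)
g=im["frame"].copy(); g[m]=(0,255,0); cv2.imwrite("pics/rs.png",cv2.resize(g[120:260,190:330],None,fx=3,fy=3))
E
```

```text
caddy_mid [ 0.4141 -0.3021] 55.4 IoU 0.926
oblong_stand_top [ 0.414 -0.298] 156.6 IoU 0.967
jar_mid [ 0.6347 -0.1268] 3.5 IoU 0.943
square_stand_top [ 0.6323 -0.1279] 28.9 IoU 0.967
clock_mid [0.49   0.0477] 82.6 IoU 0.972
cork_mat_top [0.6164 0.2433] -9.7 IoU 0.985
[192270   4332      2      1      2      1]
round_stand_top [0.4905 0.0464] 0.2 IoU 0.948
```

View pics/rs.png

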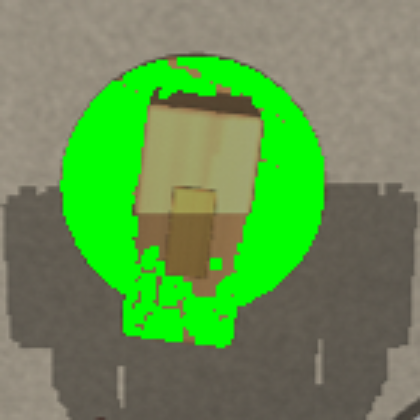

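All fits agree with the top view within about 3 mm, and heights and sizes are consistent. First move: jar to the mat, with a guarded set-down.

```bash
cat >> h.py <<'E'
HI=.21
def best_yaw(x,y,cands):
    pref=np.degrees(np.arctan2(y,x))+90
    c=[(w+180)%360-180 for w in cands]; c=[w+k for w in c for k in(-360,0,360)]
    return min(c,key=lambda w:abs(w-pref))
def pick(x,y,z,yaw):
    env.goto([x,y,HI],[180,0,yaw]); env.move_l([x,y,z+.02],v=.2); env.move_l([x,y,z],v=.06)
    env.clamp(); env.hold(.2); print("width",env.current_grip_width(),"F",env.current_gripper_force())
    env.move_l([x,y,z+.03],v=.08); env.move_l([x,y,HI],v=.2); print("lifted width",env.current_grip_width())
def place(x,y,z,yaw):
    env.goto([x,y,HI],[180,0,yaw]); env.move_l([x,y,z+.02],v=.2); env.move_l([x,y,z+.0025],v=.05); env.hold(.2)
    f0=env.current_wrist_force()[2]
    for k in range(10):
        zz=z+.002-.0005*k; env.move_l([x,y,zz],v=.02); f=env.current_wrist_force()[2]-f0
        if f>2.5: break
    print("contact dz",round(zz-z,4),"f",round(f,2)); env.open(); env.hold(.3)
    p=env.current_position(); env.move_l([p[0],p[1],p[2]+.03],v=.06); env.move_l([x,y,HI],v=.2); print("t",env.current_clock())
E
python3 - <<'E'
from h import *
j=(.6347,-.1268); m=(.6164,.2433)
pick(*j,.029,best_yaw(*j,[np.degrees(np.arctan2(j[1],j[0]))+90]))
place(*m,.019,best_yaw(*m,[np.degrees(np.arctan2(m[1],m[0]))+90]))
im=env.get_image("wrist"); a=im["frame"]; r=env.masks_of("wrist","jar_mid"); print([(round(d["score"],2),list(d["extent"])) for d in r])
if r: print(fit(im,"jar_mid",r[0]["region"],m,z0=.004,yaws=(0,)))
cv2.imwrite("pics/p1.png",a)
E
```

```text
width 0.055126828196713745 F 30.000261068344116
lifted width 0.05538211106565989
contact dz -0.0005 f 8.39
t 20.1833
[(0.68, [229.1, 147.5, 282.9, 206.3])]
(array([ 0.61611987,  0.24347985, 15.87757567]), np.float64(0.9403305785123967))
```

View pics/p1.png

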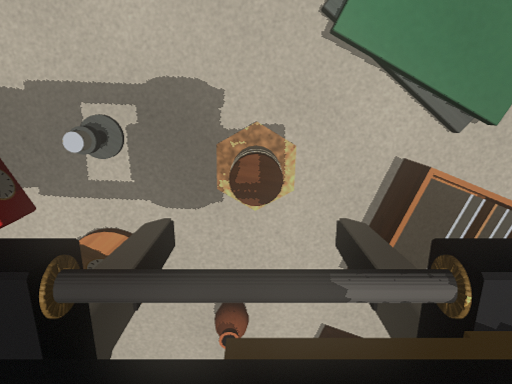

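The jar stands upright near the mat's middle, lid at about (256,178), and has been released. Next: refine the free square stand and the caddy from a different camera yaw, then move the caddy.

```bash
cat >> h.py <<'E'
def look(name,x,y,yaw,occ=None,z0=None,sym=180):
    """wrist view over (x,y) and model fit; None if not seen near"""
    c,s=np.cos(np.radians(yaw)),np.sin(np.radians(yaw))
    env.goto([x+.027*c,y+.027*s,HI+.02],[180,0,yaw]); env.hold(.3); im=env.get_image("wrist")
    def near(n):
        for d in env.masks_of("wrist",n):
            m=d["region"]; ys,xs=np.nonzero(m)
            if len(xs) and np.hypot(*(ground(im,(xs.mean(),ys.mean()),.03)[0]-[x,y]))<.05: return m
    m=near(name)
    if m is None: print(name,"missed"); return None
    ig=None
    if occ:
        ig=near(occ)
        if ig is not None: ig=cv2.dilate(ig.astype(np.uint8),np.ones((5,5)))>0
    p,i=fit(im,name,m,(x,y),ig,z0,yaws=range(0,sym,30)); print(name,p.round(4),"mod",round(p[2]%sym,1),"IoU",round(i,3)); return p
E
python3 - <<'E'
from h import *
look("square_stand_top",.6323,-.1279,80,sym=90)
look("caddy_mid",.4141,-.3021,55,sym=90)
look("oblong_stand_top",.414,-.298,55,"caddy_mid"); print(env.current_clock())
E
```

```text
square_stand_top [ 0.6314 -0.1286 27.9419] mod 27.9 IoU 0.974
caddy_mid [ 0.4141 -0.3024 56.0509] mod 56.1 IoU 0.924
oblong_stand_top [  0.4137  -0.2987 -23.3632] mod 156.6 IoU 0.956
24.15
```

```bash
python3 - <<'E'
from h import *
c=(.4141,-.3023); s=(.6317,-.1283)
w=best_yaw(*c,[55.8+90*k for k in range(4)]); w2=best_yaw(*s,[28.1+90*k for k in range(4)]); print(w,w2)
pick(*c,.025,w); place(*s,.025,w2)
look("caddy_mid",*s,w2,sym=90)
cv2.imwrite("pics/p2.png",env.get_image("wrist")["frame"])
look("oblong_stand_top",.414,-.298,60); look("round_stand_top",.49,.0465,80,"clock_mid",sym=30);look("clock_mid",.49,.0477,80); print(env.current_clock())
E
```

```text
55.80000000000001 118.10000000000002
width 0.05009327682201466 F 29.998655319213867
lifted width 0.04994358273156696
contact dz -0.0005 f 6.98
t 35.2667
caddy_mid [ 0.6313 -0.1282 27.8597] mod 27.9 IoU 0.916
oblong_stand_top [  0.414   -0.2985 -23.5461] mod 156.5 IoU 0.957
round_stand_top [ 0.4906  0.0458 22.5772] mod 22.6 IoU 0.924
clock_mid [4.89400e-01 4.77000e-02 8.24681e+01] mod 82.5 IoU 0.96
39.8083
```

View pics/p2.png

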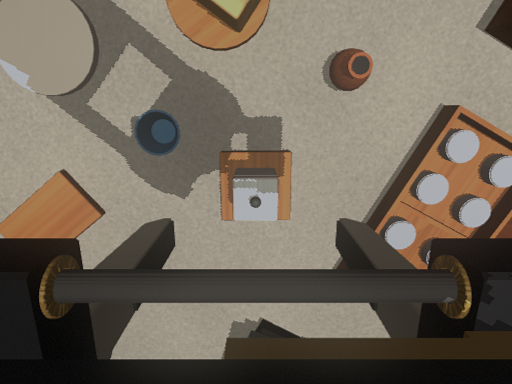

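The caddy, knob at (256,201), is square and centred on its stand. The oblong stand is now free. Next: clock to the oblong stand, then jar to the round stand after checking both.

```bash
python3 - <<'E'
from h import *
c=(.4897,.0477); s=(.414,-.2985)
w=best_yaw(*c,[82.5+90,82.5-90]); w2=best_yaw(*s,[156.5+90,156.5-90]); print(w,w2)
pick(*c,.024,w); place(*s,.024,w2)
look("clock_mid",*s,w2)
cv2.imwrite("pics/p3.png",env.get_image("wrist")["frame"])
look("round_stand_top",.4905,.046,80,sym=30);look("jar_mid",.6162,.2434,110,z0=.004,sym=30); print(env.current_clock())
E
```

```text
172.5 66.5
width 0.04396769147751288 F 29.990677535533905
lifted width 0.0438346424842833
contact dz -0.0005 f 7.47
t 52.5667
clock_mid [  0.4136  -0.2989 156.0514] mod 156.1 IoU 0.951
round_stand_top [0.4911 0.0466 9.1352] mod 9.1 IoU 0.976
jar_mid [ 0.6158  0.2438 16.0194] mod 16.0 IoU 0.92
56.3
```

View pics/p3.png

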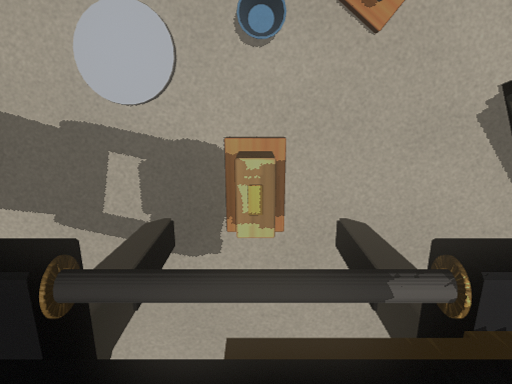

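The clock, plate at (255,198), is aligned and centred on the oblong stand. Now the jar goes to the round stand.

```bash
python3 - <<'E'
from h import *
j=(.6161,.2435); r=(.4908,.0465)
f=lambda p:best_yaw(*p,[np.degrees(np.arctan2(p[1],p[0]))+90])
pick(*j,.019,f(j)); place(*r,.029,f(r))
look("jar_mid",*r,f(r),sym=30); look("round_stand_top",*r,f(r),"jar_mid",sym=30)
cv2.imwrite("pics/p4.png",env.get_image("wrist")["frame"])
env.set_joints([-76.249,6.646,82.598,0,90.757,-2.166])
a=env.get_image("top")["frame"][90:290,130:440]; cv2.imwrite("pics/p5.png",cv2.resize(a,None,fx=2.55,fy=2.55,interpolation=cv2.INTER_CUBIC)); print(env.current_clock())
E
```

```text
width 0.05521866558203197 F 30.00004978850484
lifted width 0.05507014603037217
contact dz -0.0005 f 7.36
t 67.15
jar_mid [ 0.4906  0.0461 -3.9096] mod 26.1 IoU 0.953
round_stand_top [ 0.4913  0.0462 -7.9694] mod 22.0 IoU 0.952
71.3667
```

View pics/p4.png

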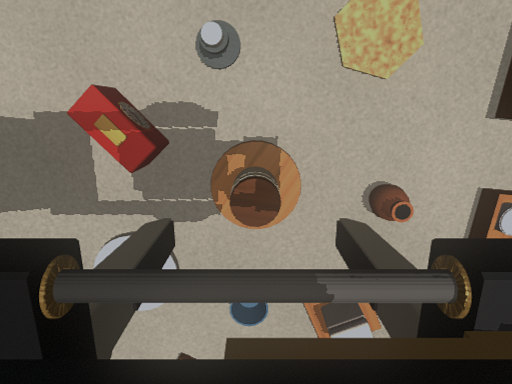

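View pics/p5.png

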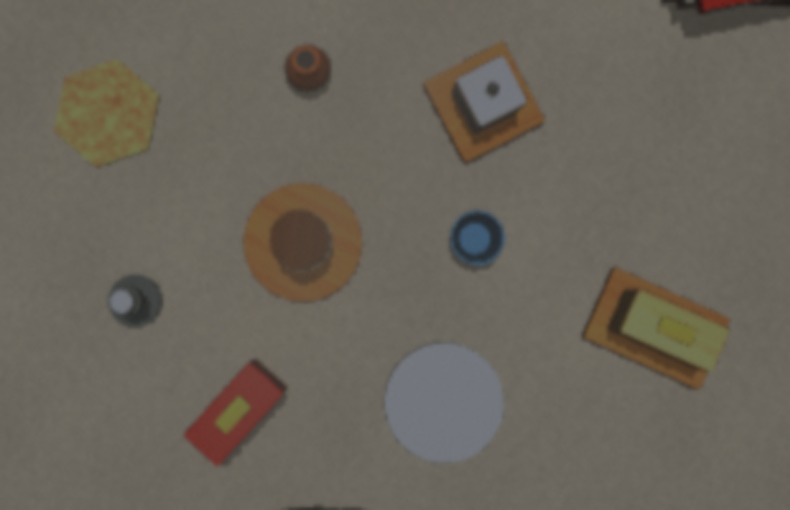

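The top view shows the jar centred on the round stand at (300,242), the caddy square on its stand at (490,90) and the clock aligned on the oblong stand at (675,330). The vase, candle holder, bowl and look-alikes have not moved, so I'm handing in.

```bash
python3 -c "
from cell import env
print(env.sign_off())"
```

```text
the job is handed in; nothing more can be done
None
```

Job handed in after about 71 s: the jar is on the round stand, the caddy on the square stand and the clock on the oblong stand, each measured within about 1 mm of centre and 1° of square, the jar was parked on the cork mat on the way, and the vase, candle holder and bowl look undisturbed in the top view.

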